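# Hone a half-moon edger blade with a swing-arm jig

### The arm

A 6-joint arm with a two-finger parallel gripper is mounted at the origin on the work surface. World frame = base frame: x ahead of the robot, y to its left, z up, the work surface at z = 0. Lengths are in mm, angles in degrees, forces in N, time in s.
With the tool pointing down it reaches from about 400 to 825 mm from the base axis. Payload 7 kg.
Tool frame: the origin (TCP) lies midway between the tips of the shut fingers; the grasp point (between the pads) lies 19 mm behind it; z points along the fingers, y is the line along which they close (so a half turn about z gives the same grasp; the last joint's range is limited). The gripper opens to 88 mm and grips with 3 to 60 N. Pads are 19 mm wide; open, the fingers measure 130 mm over their backs; the gripper's body (78 mm by 193 mm) begins 47 mm behind the grasp point.
Start: joints at [-54.884, 20.546, 0.682, 0, -70.136, -16.507], TCP at [215.378, -639.693, 226.561] pointing down, gripper open.
Joint ranges: [-176.03, 176.03], [-82.01, 121.73], [-58.28, 71.71], [-173.87, 95.51], [-174.79, -0.11], [-173.66, 173.66]. Speed limits (degrees/s): [136.94, 136.94, 172.46, 180, 180, 180].

### API

Orientations are given as [roll, pitch, yaw] about the fixed x, y, z axes, in that order (R = Rz(yaw) Ry(pitch) Rx(roll)).
In Python, from rig import sensors, grab_frame, camera_model, workorder gives the robot as it stands.
- The arm moves only by the tool arm_command, never from a script. Its argument "steps" is a list of rows, each a list of 6 numbers: the shift along the tool's x, y, z normalised to -1 to 1, where 1 is 0.03 m, then the turn, a rotation vector about the tool's x, y, z normalised to -1 to 1, where 1 is 0.12 rad. A call has 1 to 20 rows; each row shifts and turns the commanded pose from where the row before left it, along the tool's axes as they then stand; what a row does not reach is not made up. A row lasts 1/12 s, in which the tool goes at most 41.7 mm and 7.16 degrees, less where a joint would pass 70% of its speed; a pose out of reach is approached as far as the arm can. A call with a number of a shift or a turn outside -1 to 1 is refused whole. A call with a gripper value outside its range is refused whole. "fingers" is the opening, from -1 (shut) to 1 (fully open), set as the call begins (left out, the last holds). The fingers move at their own pace and stop on an object; the grip force is fixed at half the most. Time passes only in rows, so rows that do not move let the fingers close. It gives the time, the measured TCP pose, the force, the opening and the grip force at its end, in the units of the state.
- sensors.read_state(): the state, without advancing time (a new reading comes with each control period).
- grab_frame(name): name is "scene" or "top" or "wrist"; returns the picture (400x640x3 uint8, red, green, blue); there is no depth.
- camera_model(name): a dict with "fx", "fy", "cx", "cy" (pixels), "R" (3x3) and "t" (3): a world point X has camera coordinates R X + t; the wrist camera has in their place "mount" (4x4, takes a point from camera to tool coordinates, whose origin is the TCP and whose axes are the flange's). Camera axes: x right, y down, z forward; pixel columns grow to the right and rows downward; lengths in mm; the calibration is good to about 2 mm. A picture is of the moment at which its call begins: read the wrist's pose just before it. camera_model takes no time and is no camera call.
- workorder.close_job(): hands the job in; it is judged then, once.
The state is a dict: "clock": time; "joint_positions": joint angles; "joint_velocities": joint speeds; "effort": joint torques, N m; "tcp_pos": TCP position; "eef_rot": TCP orientation; "contact_force": force on the tool from outside, world axes, zero at the start; "ft_torque": the same for the moment, N m; "grip_width": finger opening in mm; "gripper_force": force on a finger pad.
Only numpy, scipy, OpenCV 4.12 (cv2) and the standard library are available. Lean on these libraries where they do the work, as an engineer would, in place of code of your own. Each camera call takes 0.05 s, during which the arm holds its last target. There are 200 camera calls.

### The job

Hone the curved edge of the half-moon lawn-edger blade with one stroke of the swing arm: with the fingertips press on the face of the arm's sprung push pad and drive the arm from its right-hand stop over the hump to its left-hand stop (right and left as the robot sees them). From the start pin to the finish pin keep the pad's pointer between the two marks without a break, so that the push is neither too weak nor too strong, and never push the pad beyond the second mark or let the arm run away; then take the hand off, leaving the arm resting against the left stop. Leave the oil can, the tin and the brush where they stand.

Things in the scene. Friction and masses are not known exactly. Their poses are not given: they have to be found in the camera images.
- jig: Honing jig, fixed to the bench (place and yaw differ each time). Origin on the bench under the post on which the arm turns; z up, -x to the middle of the blade's curved edge, +y to the left stop. Its plywood deck (pivot 50 mm up) rises towards -x at 0.25 rad; on it a flat steel half-moon blade is clamped, curved edge of 225 mm radius about the post, facing the robot.
- post (a point): Point on the arm's turning axis, 50 mm above the deck along the axis. Its z is that axis, leaning 0.25 rad off vertical towards the jig's +x; its -x points up the slope to the middle of the edge. The arm turns about z clockwise from above, with a rubber stop at either end.
- swing (a joint): Swing arm's angle, rad: 0 at the right stop (robot's right), where it rests at first; 1.6 at the left stop; 0.8 is mid-blade, top of the hump. Start pin at 0.2, finish pin at 1.4 (small brass pins before the edge). Oil film drag 8.0 N m s/rad, i.e. 110 N s/m at the pad. A steady 6.8 N moves the pad 0.01 to 0.11 m/s; past the hump the arm creeps on by itself to rest at the left stop.
- stone (a point): On the arm's middle line, 215 mm from the post: the oilstone (45 x 70 x 24 mm) under the grey arm bar, with an iron block on top. Arm mass nominally 3.2 kg (really 0.8 to 1.3 times that), centre of mass 197 mm from the post. Gravity pulls the arm back before 0.8 rad and on after it, as sin(angle - 0.8): nominally 4.3 N at the pad at either stop, to be added to the drag.
- pad (a joint): How far the push pad is pressed in towards the arm, m: 0 free, 0.060 its limit. Spring 200 N/m (10 mm is 2 N); moving mass 0.15 kg. The pointer on the pad rod's tail is at the first mark at 0.025 (5 N) and at the second mark at 0.043 (8.6 N); the marks are two upright aluminium tabs on the scale bar at the arm's outer end.
- pad_face (a point): Centre of the pad's push face: rubber plate 90 mm wide (its x), 60 mm high (its z), 12 mm thick. Its y is the push direction (into the plate, the way the arm moves); -x points outward from the post, z is parallel to the turning axis. 270 mm out from the post along the arm, 90 mm behind the arm's middle line when free, 70 mm above the deck. Nothing on the arm stands higher than the pad.
- oil_can: Green oil can, diameter 64 mm, 120 mm tall, bystander; origin at the centre of its underside.
- nail_tin: Open steel tin, diameter 80 mm, 70 mm tall, bystander; origin at the centre of its underside.
- brush: Bench brush lying flat, bystander; it lies along its x axis, handle to -x.

How it is judged (in metres and radians):
On the way, in this order (a step that is already met when the one before it is completed fails the run):
1. the pad is pressed to between the marks before the arm reaches the start pin (value of joint pad between 0.025 and 0.043 m and value of joint swing below 0.2 rad), for 0.1 s.
2. the arm passes over the hump with the pointer between the marks (value of joint pad between 0.025 and 0.043 m and value of joint swing between 0.8 and 1.4 rad), for 0.3 s.
3. the arm passes the finish pin with the pointer still between the marks (value of joint pad between 0.025 and 0.043 m and value of joint swing above 1.4 rad).
At the end, for the whole second after the job is handed in: The arm rests against the left stop (joint swing above 1.57 rad, slower than 0.03 rad/s), the pad is free (pressed in less than 8 mm) and the fingers are off the jig (value of joint swing above 1.57 rad and velocity of joint swing between -0.03 and 0.03 rad/s and value of joint pad below 0.008 m and contact force between the fingers and jig below 0.2 N); the robot touches nothing.
It fails at once if the pointer falls below the first mark (pad pressed less than 25 mm) between the start and finish pins (value of joint swing between 0.2 and 1.4 rad and value of joint pad below 0.025 m).
It fails at once if the pad is pressed beyond the second mark (more than 43 mm) (value of joint pad above 0.043 m).
It fails at once if the arm runs away (faster than 0.7 rad/s) (velocity of joint swing above 0.7 rad/s).
It fails at once if a bystander is moved more than 30 mm (distance of any of oil_can, nail_tin, brush from where it was at the start of the episode above 0.03 m).
It also fails if it takes over 51 s, if anything falls off the work surface, if the arm or the gripper's body presses on something with over 40 N, if the wrist force passes 120 N, or if a joint passes its speed limit or range.

## Working session

There is one attempt and no reset: what is moved stays moved. The work goes in short steps, Python scripts to look and compute and a tool call to move; the robot and the scene stay as the last step left them, time stands still between calls to the robot, and variables do not carry over. Pictures are saved under pics/ and viewed, at most 10 in all, crops included, and the job is handed in when it is done.

Besides the shell and the picture viewer there is one more tool, called by a JSON object that holds its "fn" and its "kwargs", one argument or row to a line. arm_command: Moves the arm, as the interface text tells. Its arguments: {"type":"object","properties":{"steps":{"type":"array","items":{"type":"array","items":{"type":"number"}}},"fingers":{"type":"number"}},"required":["steps"]}

```bash
mkdir -p pics; ls
python3 - <<'E'
from rig import sensors, grab_frame, camera_model
import cv2,numpy as np
s=sensors.read_state();print(s)
for n in("scene","top"):
    cv2.imwrite(f"pics/{n}0.png",grab_frame(n)[:,:,::-1]); m=camera_model(n);print(n,m)
print(camera_model("wrist"))
E
```

```text
pics
{'clock': 0.0, 'joint_positions': array([-5.48822972e+01,  2.05920857e+01,  6.33228164e-01, -2.20193964e-02,
       -7.01371447e+01, -1.65079785e+01]), 'joint_velocities': array([ 0.01866662,  0.07722236,  0.06615798,  0.01990117,  0.01004467,
       -0.118758  ]), 'effort': array([ 1.17770705e-04, -5.82722032e+01,  2.93058336e+01,  6.99735403e+00,
        6.91729132e-03, -1.60240966e-04]), 'tcp_pos': array([ 215.2365164 , -639.2275903 ,  225.60524454]), 'eef_rot': array([ 1.79902073e+02, -7.43556614e-03, -1.61397768e+02]), 'contact_force': array([ 0.37182396,  0.20929638, -0.02818338]), 'ft_torque': array([-0.04830103,  0.02758209, -0.03212785]), 'gripper_force': 0.0, 'grip_width': 87.83985769144789}
scene {'fx': 445.86575191180543, 'fy': 445.86575191180543, 'cx': 319.3257182046952, 'cy': 200.76077415001248, 'R': array([[ 0.31591507,  0.94876486, -0.00655022],
       [ 0.80629998, -0.27210379, -0.5252046 ],
       [-0.50007801,  0.1606386 , -0.85095078]]), 't': array([-164.45577497, -410.4213124 , 1898.75497172])}
top {'fx': 519.645701853909, 'fy': 519.645701853909, 'cx': 313.03240603822246, 'cy': 203.13813528679555, 'R': array([[-0.01755157, -0.99975355,  0.01359323],
       [-0.99551899,  0.01621055, -0.09316198],
       [ 0.09291866, -0.01516746, -0.99555817]]), 't': array([ -28.73877343,  581.64357912, 1970.43027627])}
{'fx': 334.3563201209547, 'fy': 334.3563201209547, 'cx': 328.83449010985424, 'cy': 201.10114980809928, 'mount': array([[ 1.07426251e-03, -9.62109507e-01, -2.72661224e-01,
         7.22069369e+01],
       [ 9.99999109e-01,  1.24967935e-03, -4.69692132e-04,
         4.14418023e-01],
       [ 7.92634367e-04, -2.72660476e-01,  9.62109992e-01,
        -1.59476278e+02],
       [ 0.00000000e+00,  0.00000000e+00,  0.00000000e+00,
         1.00000000e+00]])}
```

View pics/scene0.png

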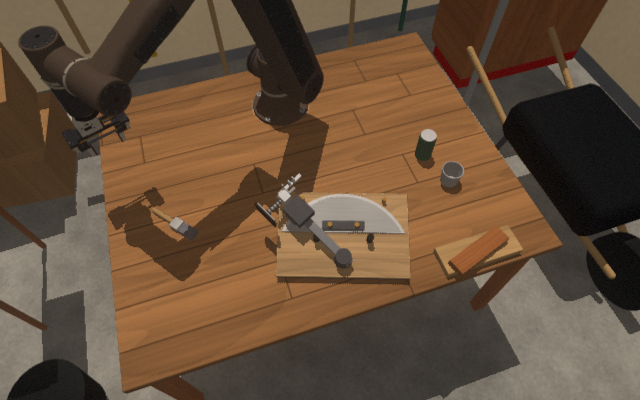

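View pics/top0.png

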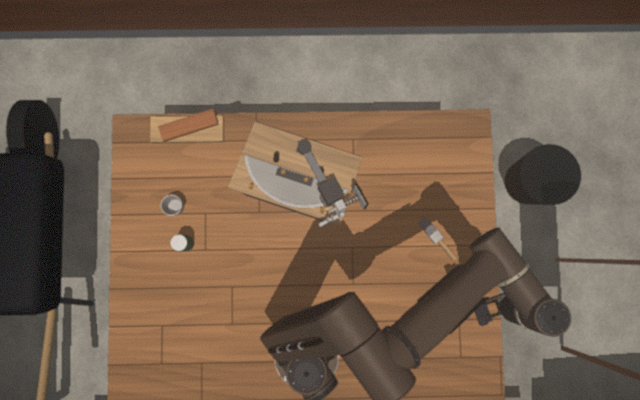

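The scene view shows the jig with its post at about (343,259) and the arm toward (295,205). The top view has the post at about (304,146) and the pad near (360,195). The can and tin are well to the left, and the brush is on the right at (435,235) in the top view. Next I'll enlarge both crops.

Run:
```python
import cv2,numpy as np
a=cv2.imread("pics/top0.png")[115:235,220:380]; b=cv2.imread("pics/scene0.png")[165:285,250:410]
f=lambda i:cv2.resize(i,None,fx=4.9,fy=2.45*2,interpolation=cv2.INTER_CUBIC)
cv2.imwrite("pics/c1.png",f(a));cv2.imwrite("pics/c2.png",f(b))
```

```text
(no output)
```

View pics/c1.png

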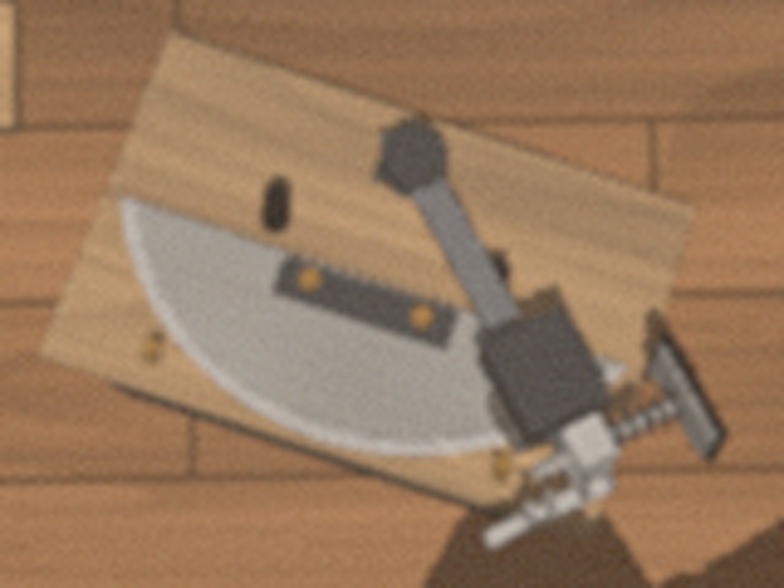

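View pics/c2.png

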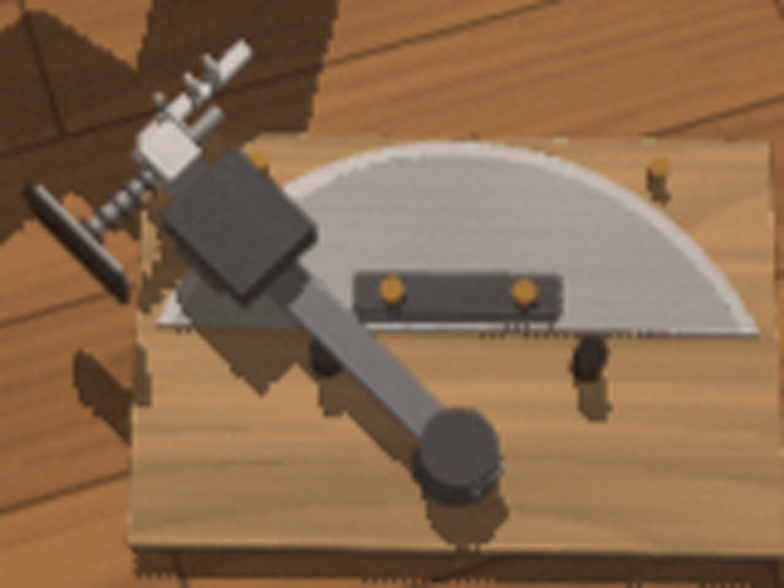

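The top crop shows the post cap at (413,155), clamp bolts at (310,279) and (421,317), pins at (152,345) and (503,463), and the pad plate at (655..715, 330..450). The scene crop shows the same points: cap (459,445), bolts (524,292) and (391,291), pins (657,165) and (258,158), and pad top edge from (32,190) to (125,292).

```bash
cat > geo.py <<'E'
import numpy as np
from rig import camera_model
T,S=camera_model("top"),camera_model("scene")
def ray(m,c):
    u=np.array([(c[0]-m["cx"])/m["fx"],(c[1]-m["cy"])/m["fy"],1.]);d=m["R"].T@u
    return -m["R"].T@m["t"],d/np.linalg.norm(d)
def tri(a,b):
    o1,d1=ray(T,a);o2,d2=ray(S,b)
    k=np.linalg.lstsq(np.c_[d1,-d2],o2-o1,rcond=None)[0]
    p,q=o1+k[0]*d1,o2+k[1]*d2
    return (p+q)/2,np.linalg.norm(p-q)
def proj(m,X):
    c=m["R"]@X+m["t"];return np.array([m["fx"]*c[0]/c[2]+m["cx"],m["fy"]*c[1]/c[2]+m["cy"]])
def jig(X,Y,yaw):
    c,s=np.cos(yaw),np.sin(yaw);Rz=np.array([[c,-s,0],[s,c,0],[0,0,1]])
    b=.25;Ry=np.array([[np.cos(b),0,np.sin(b)],[0,1,0],[-np.sin(b),0,np.cos(b)]])
    return Rz@Ry,np.array([X,Y,50.])   # post-axes rotation, deck pivot
def pt(j,q,out,behind,up):
    R,o=j;th=np.pi-(q-.8)
    d=np.array([np.cos(th),np.sin(th),0]);p=np.array([np.sin(th),-np.cos(th),0])
    return o+R@(out*d-behind*p+np.array([0,0,up]))
E
python3 - <<'E'
from geo import *
a=lambda x,y:(220+(x+.0)/4.9-.4,115+y/4.9-.4); b=lambda x,y:(250+x/4.9-.4,165+y/4.9-.4)
P={}
for n,t,s in [("cap",(413,155),(459,445)),("boltL",(310,279),(524,292)),("boltR",(421,317),(391,291)),("pinF",(152,343),(657,165)),("pinS",(503,461),(258,158)),
 ("bladeL",(122,200),(757,332)),("deckFarR",(693,210),(130,545)),("deckNearL",(40,355),(768,140)),("padOut",(713,452),(32,190)),("padIn",(656,335),(125,292)),("blockNearL?",(530,443),(313,232))]:
    p,e=tri(a(*t),b(*s));P[n]=p;print(n,p.round(1),round(e,1))
for u,v in(("boltL","boltR"),("pinF","pinS"),):
    d=P[u]-P[v];print(u,np.degrees(np.arctan2(-d[0],d[1])).round(2),np.linalg.norm(d).round(1))
yaw=np.arctan2(-(P["pinF"]-P["pinS"])[0],(P["pinF"]-P["pinS"])[1])
# cap centre lies on axis at height h above deck: X,Y from cap
c=P["cap"]
h=(c[2]-50)/np.cos(.25); ax=np.array([np.cos(yaw),np.sin(yaw)])*np.sin(.25)
X,Y=c[:2]-h*ax
print("jig",X,Y,np.degrees(yaw),"cap h",h)
j=jig(X,Y,yaw)
for n,w in P.items(): print(n,"in post axes",(j[0].T@(w-j[1])).round(1))
print("pad top out/in pred",pt(j,0,315,90-6,100),pt(j,0,225,90-6,100))
E
```

```text
cap [788.1  -7.6 101.8] 1.2
boltL [694.4  72.8  98.9] 0.1
boltR [664.1 -11.4  97.1] 0.7
pinF [643.6 189.4 124.5] 2.0
pinS [551.  -70.2 126. ] 0.4
bladeL [762.1 218.2  74.5] 0.6
deckFarR [ 755.9 -227.5   28.9] 0.6
deckNearL [638.7 276.8 105.4] 0.2
padOut [ 551.6 -223.9  165.4] 2.5
padIn [ 639.7 -185.4  155. ] 2.6
blockNearL? [577.5 -68.   66.3] 53.4
boltL -19.78 89.6
pinF -19.62 275.6
jig 775.6696746582895 -3.1223264047675734 -19.61849350499463 cap h 53.42064078547643
cap in post axes [-0.  -0.  53.4]
boltL in post axes [-111.    44.3   22.1]
boltR in post axes [-110.7  -45.3   20.3]
pinF in post axes [-201.6  137.    25.4]
pinS in post axes [-202.  -138.6   26.9]
bladeL in post axes [-90.5 203.9   2.2]
deckFarR in post axes [  60.1 -218.    -6.4]
deckNearL in post axes [-229.8  217.7   -1.5]
padOut in post axes [-161.2 -283.2   77.9]
padIn in post axes [ -90.8 -217.3   85.2]
blockNearL? in post axes [-163.8 -127.6  -25. ]
pad top out/in pred [ 558.15382119 -227.61254023  186.27911573] [ 637.05835246 -187.19697321  170.76599588]
```

The measurements agree with the text: pins symmetric at ±0.6 rad, blade radius 223, pad plan position within 3 mm. Next I'll plan the approach pose behind the pad.

```bash
cat >> geo.py <<'E'
from scipy.spatial.transform import Rotation as Ro
J=jig(775.5,-3.6,np.radians(-19.65))
def pose(q,out,behind,up):
    p=pt(J,q,out,behind,up);push=pt(J,q,0,-1,0)-J[1];z=-J[0][:,2];x=-push
    return p,np.c_[x,np.cross(z,x),z]
def delta(s,p,R):
    R0=Ro.from_euler("xyz",s["eef_rot"],degrees=True)
    rv=(R0.inv()*Ro.from_matrix(R)).as_rotvec()
    return rv/.12, R.T@(p-s["tcp_pos"])/30, R0.as_matrix().T@(p-s["tcp_pos"])/30
E
python3 - <<'E'
from geo import *
from rig import sensors
s=sensors.read_state()
for up in(180,58):
    p,R=pose(0,270,130,up);print(up,p.round(1),Ro.from_matrix(R).as_euler("xyz",degrees=True).round(1))
    for d in delta(s,p,R):print(d.round(3))
for o in(315,225):
  for u in(100,40):
    X=pt(J,0,o,90,u);print(o,u,((proj(T,X)-[220,115]+.4)*4.9).round(),((proj(S,X)-[250,165]+.4)*4.9).round())
E
```

```text
180 [ 635.3 -255.4  247.9] [169.9  10.2 -64.7]
[ -2.343   0.131 -14.11 ]
[ -5.634 -17.893  -2.913]
[-17.353   7.663  -0.73 ]
58 [ 606.9 -245.2  129.7] [169.9  10.2 -64.7]
[ -2.343   0.131 -14.11 ]
[ -5.634 -17.893   1.154]
[-16.564   8.28    3.212]
315 100 [730. 438.] [ 19. 189.]
315 40 [715. 464.] [ 33. 215.]
225 100 [670. 333.] [113. 284.]
225 40 [656. 362.] [123. 306.]
```

{"fn": "arm_command", "kwargs": {
  "steps": [
    [0,0,0,-0.156,0.009,-0.94],
    [0,0,0,-0.156,0.009,-0.94],
    [0,0,0,-0.156,0.009,-0.94],
    [0,0,0,-0.156,0.009,-0.94],
    [0,0,0,-0.156,0.009,-0.94],
    [0,0,0,-0.156,0.009,-0.94],
    [0,0,0,-0.156,0.009,-0.94],
    [0,0,0,-0.156,0.009,-0.94],
    [0,0,0,-0.156,0.009,-0.94],
    [0,0,0,-0.156,0.009,-0.94],
    [0,0,0,-0.156,0.009,-0.94],
    [0,0,0,-0.156,0.009,-0.94],
    [0,0,0,-0.156,0.009,-0.94],
    [0,0,0,-0.156,0.009,-0.94],
    [0,0,0,-0.156,0.009,-0.94]
  ],
  "fingers": -1
}}

```text
clock: 1.35
tcp_pos: [215.3, -639.5, 225.8]
eef_rot: [169.9, 10.2, -64.5]
contact_force: [0.6, 0.6, -0.5]
grip_width: 0.5
gripper_force: 0.0
```

{"fn": "arm_command", "kwargs": {
  "steps": [
    [-0.28,-0.895,-0.15,0,0,0],
    [-0.28,-0.895,-0.15,0,0,0],
    [-0.28,-0.895,-0.15,0,0,0],
    [-0.28,-0.895,-0.15,0,0,0],
    [-0.28,-0.895,-0.15,0,0,0],
    [-0.28,-0.895,-0.15,0,0,0],
    [-0.28,-0.895,-0.15,0,0,0],
    [-0.28,-0.895,-0.15,0,0,0],
    [-0.28,-0.895,-0.15,0,0,0],
    [-0.28,-0.895,-0.15,0,0,0],
    [-0.28,-0.895,-0.15,0,0,0],
    [-0.28,-0.895,-0.15,0,0,0],
    [-0.28,-0.895,-0.15,0,0,0],
    [-0.28,-0.895,-0.15,0,0,0],
    [-0.28,-0.895,-0.15,0,0,0],
    [-0.28,-0.895,-0.15,0,0,0],
    [-0.28,-0.895,-0.15,0,0,0],
    [-0.28,-0.895,-0.15,0,0,0],
    [-0.28,-0.895,-0.15,0,0,0],
    [-0.28,-0.895,-0.15,0,0,0]
  ]
}}

```text
clock: 3.02
tcp_pos: [637.8, -256.0, 250.1]
eef_rot: [169.9, 10.1, -64.8]
contact_force: [-0.3, -1.3, -0.0]
grip_width: 0.3
gripper_force: 0.0
```

Run:
```python
from geo import *
from rig import sensors,grab_frame
import cv2
s=sensors.read_state();print(s["clock"],s["tcp_pos"].round(1),s["eef_rot"].round(1),s["joint_positions"].round(0),s["contact_force"].round(2))
p,R=pose(0,270,130,58)
for d in delta(s,p,R):print(d.round(3))
m=camera_model("wrist");M=np.array(m["mount"])
R0=Ro.from_euler("xyz",s["eef_rot"],degrees=True).as_matrix()
im=grab_frame("wrist")[:,:,::-1].copy()
cv2.imwrite("pics/w1.png",im)
W={"R":(R0@M[:3,:3]).T};W["t"]=-W["R"]@(s["tcp_pos"]+R0@M[:3,3])
for k in("fx","fy","cx","cy"):W[k]=m[k]
for o in(315,225):
  for u in(100,40):print(o,u,proj(W,pt(J,0,o,90,u)).round())
```

```text
3.0167 [ 637.8 -256.   250.1] [169.9  10.1 -64.8] [ -7.  30.  19.  -3. -93.  34.] [-0.31 -1.29 -0.02]
[ 0.006 -0.01  -0.012]
[-0.042  0.052  4.16 ]
[-0.047  0.049  4.16 ]
315 100 [389. 257.]
315 40 [378. 230.]
225 100 [275. 257.]
225 40 [285. 230.]
```

View pics/w1.png

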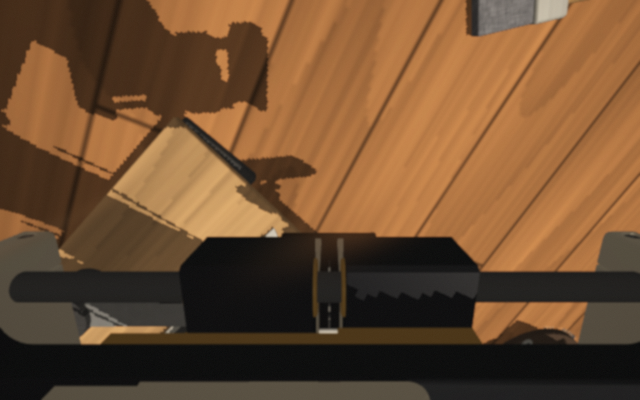

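The pad is mostly hidden by the gripper in this view. Only the top of the plate is visible, at about (285-375, 233), in line with the fingers. Next I'll lower the hand behind the pad.

{"fn": "arm_command", "kwargs": {
  "steps": [
    [0,0,0.83,0,0,0],
    [0,0,0.83,0,0,0],
    [0,0,0.83,0,0,0],
    [0,0,0.83,0,0,0],
    [0,0,0.83,0,0,0],
    [0,0,0,0,0,0],
    [0,0,0,0,0,0],
    [0,0,0,0,0,0]
  ]
}}

```text
clock: 3.73
tcp_pos: [609.1, -247.6, 131.2]
eef_rot: [169.9, 10.0, -64.8]
contact_force: [0.6, 1.0, 1.0]
grip_width: 0.5
gripper_force: 0.0
```

```bash
cat > st.py <<'E'
from geo import *
from rig import sensors
s=sensors.read_state();R0=Ro.from_euler("xyz",s["eef_rot"],degrees=True).as_matrix()
F=R0.T@s["contact_force"]; l=J[0].T@(s["tcp_pos"]-J[1])
print("t",s["clock"],"tcp in post axes",l.round(1),"F tool",F.round(2))
# tool axes angle -> q_tool ; press from force; arm angle from tip position and press (tip half-width 9.5)
x=J[0].T@R0[:,0];qt=np.arctan2(-x[0],-x[1])+.8
F0=np.array([0,0,0])
def arm(p):  # q such that tip is (90-p+9.5) behind the arm line
    r=np.hypot(l[0],l[1]);a=.8+np.arctan2(l[1],-l[0]);return a+np.arcsin((90-p+9.5)/r)
p=max(F[0],0)/.2
q=arm(p);th=np.pi-(q-.8);print("q_tool",qt.round(3),"press mm",p.round(1),"q_arm",q.round(3),"radial out",(l[0]*np.cos(th)+l[1]*np.sin(th)).round(1),"tip behind",round(np.sin(q-arm(p)+0)*0+99.5-p,1),"q if p=0",arm(0).round(3))
E
sed -i 's/,"tip behind",round([^"]*,1)//' st.py; python3 st.py
```

```text
t 3.7333 tcp in post axes [ -92.4 -285.7   60.2] F tool [-0.79 -0.85 -1.  ]Traceback (most recent call last):
  File "st.py", line 12, in <module>
    q=arm(p);th=np.pi-(q-.8);print("q_tool",qt.round(3),"press mm",p.round(1),"q_arm",q.round(3),"radial out",(l[0]*np.cos(th)+l[1]*np.sin(th)).round(1),"q if p=0",arm(0).round(3))
                                                                   ^^^^^^^
AttributeError: 'float' object has no attribute 'round'
```

Run:
```python
from rig import grab_frame
import cv2
i=[cv2.resize(grab_frame(n)[y:y+120,x:x+160,::-1],(400,300),interpolation=cv2.INTER_CUBIC) for n,y,x in(("top",115,260),("scene",140,210))]
cv2.imwrite("pics/d1.png",cv2.hconcat(i))
```

```text
(no output)
```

View pics/d1.png

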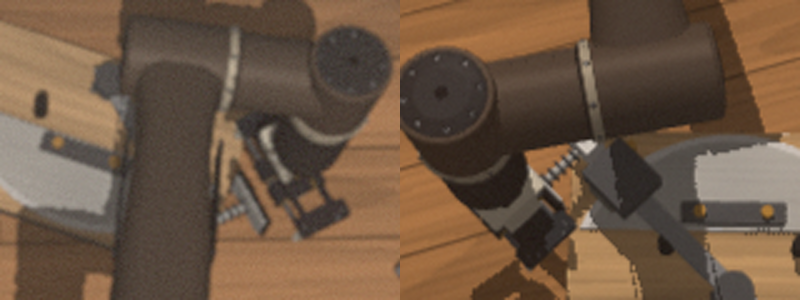

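The fingers are down just behind the pad face, with the plate standing free. The force reading is noisy, so I'll average the unloaded force and the finger offset.

```bash
cat > st.py <<'E'
import sys
from geo import *
from rig import sensors,grab_frame
def read(n=1):
    fs,ls,rs=[],[],[]
    for i in range(n):
        if i: grab_frame("top")
        s=sensors.read_state();R0=Ro.from_euler("xyz",s["eef_rot"],degrees=True).as_matrix()
        x=J[0].T@R0[:,0];fs.append(R0.T@s["contact_force"]);ls.append(J[0].T@(s["tcp_pos"]-J[1]));rs.append(np.arctan2(-x[0],-x[1])+.8)
    return s["clock"],np.array(fs),np.mean(ls,0),np.mean(rs)
if __name__=="__main__":
    n=int(sys.argv[1]);b=float(sys.argv[2]) if len(sys.argv)>2 else 0
    t,F,l,qt=read(n);f=F.mean(0)
    p=max(f[0]-b,0)/.2;r=np.hypot(l[0],l[1]);a=.8+np.arctan2(l[1],-l[0])
    q=a+np.arcsin((99.5-p)/r)
    print("t %.2f F"%t,f.round(2),"sd",F.std(0).round(2),"p %.1f"%p,"q_arm %.3f q_tool %.3f"%(q,qt),"post",l.round(1),"out %.1f"%np.sqrt(r*r-(99.5-p)**2),"behind(q=0) %.1f"%(r*np.sin(-a)))
E
python3 st.py 15
```

```text
t 4.53 F [-0.08  0.02 -0.23] sd [0.44 0.53 0.5 ] p 0.0 q_arm -0.119 q_tool 0.001 post [ -92.9 -285.5   59.3] out 283.3 behind(q=0) 132.3
```

{"fn": "arm_command", "kwargs": {
  "steps": [
    [-0.2,0,0,0,0,0],
    [-0.2,0,0,0,0,0],
    [-0.2,0,0,0,0,0],
    [-0.2,0,0,0,0,0],
    [-0.2,0,0,0,0,0],
    [-0.2,0,0,0,0,0],
    [-0.2,0,0,0,0,0],
    [-0.2,0,0,0,0,0],
    [0,0,0,0,0,0]
  ]
}}

```text
clock: 5.28
tcp_pos: [587.9, -203.6, 138.7]
eef_rot: [169.9, 10.1, -64.7]
contact_force: [1.6, -3.9, -1.2]
grip_width: 0.4
gripper_force: 1.9
```

```bash
python3 st.py 25
```

```text
t 6.48 F [ 3.43 -0.35 -1.99] sd [0.46 0.49 1.07] p 17.1 q_arm -0.007 q_tool 0.001 post [-127.3 -252.1   58.8] out 270.2 behind(q=0) 84.3
```

{"fn": "arm_command", "kwargs": {
  "steps": [
    [-0.1,0,0,0,0,0],
    [-0.1,0,0,0,0,0],
    [-0.1,0,0,0,0,0],
    [-0.1,0,0,0,0,0],
    [-0.1,0,0,0,0,0],
    [0,0,0,0,0,0],
    [0,0,0,0,0,0],
    [0,0,0,0,0,0],
    [0,0,0,0,0,0],
    [0,0,0,0,0,0],
    [0,0,0,0,0,0],
    [0,0,0,0,0,0],
    [0,0,0,0,0,0],
    [0,0,0,0,0,0],
    [0,0,0,0,0,0],
    [0,0,0,0,0,0],
    [0,0,0,0,0,0],
    [0,0,0,0,0,0]
  ]
}}

```text
clock: 7.98
tcp_pos: [581.1, -191.5, 140.9]
eef_rot: [169.8, 10.1, -64.8]
contact_force: [1.6, -6.4, 0.6]
grip_width: 0.2
gripper_force: 2.9
```

```bash
sed -i 's/99\.5/101.4/g' st.py; python3 st.py 30
```

```text
t 9.43 F [ 5.92  2.12 -2.1 ] sd [0.43 0.59 0.57] p 29.6 q_arm 0.009 q_tool 0.002 post [-138.6 -242.3   58.5] out 269.8 behind(q=0) 69.4
```

Step 1's condition is already met: p was 29–32 mm with the arm near 0. The balance force of about 5.4 N points to a heavy arm, so the gravity amplitude is about 7.4 N. I'll write a feed planner using that model.

```bash
cat > plan.py <<'E'
import sys,numpy as np
def arm(q,p,tip,G,fr=0,dt=1/12,n=20):
    for _ in range(n):
        p+=tip/n; v=(200*p/1000-G*np.sin(.8-q)-fr)/110*1000
        dq=v/270*dt/n
        if q+dq<0 or q+dq>1.6: dq=0
        q+=dq;p-=dq*270
    return q,p
def plan(q,p,G,n,pt=34.5,gain=.2):
    A=[]
    for _ in range(n):
        v=(200*pt/1000-G*np.sin(.8-q))/110*1000
        a=round((v/12+gain*(pt-p))/30,3);A.append(a);q,p=arm(q,p,a*30,G)
    return A,q,p
if __name__=="__main__":
    q,p,G,n=map(float,sys.argv[1:5]);n=int(n)
    A,q1,p1=plan(q,p,G,n);print("a",A,"sum",round(sum(A),3),"end q %.3f p %.1f"%(q1,p1),"turn units/row %.3f"%((q1-q)/.12/n))
    for g in(G-.8,G+.5):
        x,y=q,p
        for a in A:x,y=arm(x,y,a*30,g)
        print("G",g,"end q %.3f p %.1f"%(x,y))
E
python3 plan.py 0.009 28.5 7.4 12
```

```text
a [np.float64(0.081), np.float64(0.069), np.float64(0.06), np.float64(0.055), np.float64(0.051), np.float64(0.049), np.float64(0.048), np.float64(0.048), np.float64(0.047), np.float64(0.048), np.float64(0.048), np.float64(0.048)] sum 0.652 end q 0.060 p 34.4 turn units/row 0.035
G 6.6000000000000005 end q 0.069 p 31.9
G 7.9 end q 0.054 p 35.9
```

{"fn": "arm_command", "kwargs": {
  "steps": [
    [-0.08,0.012,0,0,0,0.04],
    [-0.07,0.012,0,0,0,0.04],
    [-0.06,0.012,0,0,0,0.04],
    [-0.055,0.012,0,0,0,0.04],
    [-0.05,0.012,0,0,0,0.04],
    [-0.05,0.012,0,0,0,0.04],
    [-0.048,0.012,0,0,0,0.04],
    [-0.048,0.012,0,0,0,0.04],
    [-0.048,0.012,0,0,0,0.04],
    [-0.048,0.012,0,0,0,0.04],
    [-0.048,0.012,0,0,0,0.04],
    [-0.048,0.012,0,0,0,0.04]
  ]
}}

```text
clock: 10.43
tcp_pos: [570.2, -175.5, 144.9]
eef_rot: [169.3, 9.5, -68.1]
contact_force: [3.8, -6.3, -0.1]
grip_width: 0.3
gripper_force: 3.4
```

```bash
python3 st.py 6
```

```text
t 10.68 F [ 6.73  0.41 -1.57] sd [0.63 0.69 0.35] p 33.6 q_arm 0.067 q_tool 0.060 post [-155.1 -231.    58.5] out 269.9 behind(q=0) 49.7
```

```bash
python3 plan.py 0.073 32 7.4 18
```

```text
a [np.float64(0.067), np.float64(0.062), np.float64(0.059), np.float64(0.057), np.float64(0.057), np.float64(0.056), np.float64(0.057), np.float64(0.057), np.float64(0.057), np.float64(0.058), np.float64(0.059), np.float64(0.06), np.float64(0.061), np.float64(0.062), np.float64(0.063), np.float64(0.064), np.float64(0.065), np.float64(0.066)] sum 1.087 end q 0.185 p 34.4 turn units/row 0.052
G 6.6000000000000005 end q 0.194 p 32.0
G 7.9 end q 0.179 p 36.0
```

{"fn": "arm_command", "kwargs": {
  "steps": [
    [-0.067,0.014,0,0,0,0.056],
    [-0.062,0.014,0,0,0,0.056],
    [-0.06,0.014,0,0,0,0.056],
    [-0.057,0.014,0,0,0,0.056],
    [-0.057,0.014,0,0,0,0.056],
    [-0.057,0.014,0,0,0,0.056],
    [-0.057,0.014,0,0,0,0.056],
    [-0.057,0.014,0,0,0,0.056],
    [-0.057,0.014,0,0,0,0.056],
    [-0.058,0.014,0,0,0,0.056],
    [-0.059,0.014,0,0,0,0.056],
    [-0.06,0.014,0,0,0,0.056],
    [-0.061,0.014,0,0,0,0.056],
    [-0.062,0.014,0,0,0,0.056],
    [-0.063,0.014,0,0,0,0.056],
    [-0.064,0.014,0,0,0,0.056]
  ]
}}

```text
clock: 12.02
tcp_pos: [554.6, -151.1, 150.8]
eef_rot: [168.4, 8.3, -74.2]
contact_force: [2.0, -5.8, -0.1]
grip_width: 0.5
gripper_force: 3.4
```

```bash
python3 st.py 6
```

```text
t 12.27 F [ 6.1   1.42 -1.99] sd [0.53 1.05 0.71] p 30.5 q_arm 0.184 q_tool 0.167 post [-178.9 -213.3   58.4] out 269.3 behind(q=0) 20.3
```

```bash
python3 plan.py 0.193 28.3 7.2 12
```

```text
a [np.float64(0.112), np.float64(0.099), np.float64(0.091), np.float64(0.086), np.float64(0.083), np.float64(0.082), np.float64(0.081), np.float64(0.081), np.float64(0.082), np.float64(0.083), np.float64(0.084), np.float64(0.085)] sum 1.049 end q 0.287 p 34.4 turn units/row 0.065
G 6.4 end q 0.294 p 32.5
G 7.7 end q 0.283 p 35.5
```

{"fn": "arm_command", "kwargs": {
  "steps": [
    [-0.13,0.022,0,0,0,0.085],
    [-0.1,0.022,0,0,0,0.085],
    [-0.09,0.022,0,0,0,0.085],
    [-0.086,0.022,0,0,0,0.085],
    [-0.083,0.022,0,0,0,0.085],
    [-0.082,0.022,0,0,0,0.085],
    [-0.081,0.022,0,0,0,0.085],
    [-0.081,0.022,0,0,0,0.085],
    [-0.082,0.022,0,0,0,0.085],
    [-0.083,0.022,0,0,0,0.085]
  ]
}}

```text
clock: 13.1
tcp_pos: [542.3, -126.7, 155.8]
eef_rot: [167.6, 7.0, -80.0]
contact_force: [3.8, -6.4, -0.6]
grip_width: 0.6
gripper_force: 3.4
```

```bash
python3 st.py 2; python3 plan.py 0.274 33.5 7.2 10
```

```text
t 13.15 F [ 6.44 -0.9  -1.49] sd [0.54 1.63 0.63] p 32.2 q_arm 0.278 q_tool 0.270 post [-199.1 -194.3   58.4] out 269.5 behind(q=0) -7.5
a [np.float64(0.09), np.float64(0.089), np.float64(0.089), np.float64(0.09), np.float64(0.091), np.float64(0.092), np.float64(0.093), np.float64(0.095), np.float64(0.097), np.float64(0.098)] sum 0.924 end q 0.374 p 34.3 turn units/row 0.083
G 6.4 end q 0.379 p 32.8
G 7.7 end q 0.370 p 35.3
```

{"fn": "arm_command", "kwargs": {
  "steps": [
    [-0.11,0.022,0,0,0,0.09],
    [-0.1,0.022,0,0,0,0.09],
    [-0.09,0.022,0,0,0,0.09],
    [-0.09,0.022,0,0,0,0.09],
    [-0.091,0.022,0,0,0,0.09],
    [-0.092,0.022,0,0,0,0.09],
    [-0.093,0.022,0,0,0,0.09],
    [-0.095,0.022,0,0,0,0.09],
    [-0.097,0.022,0,0,0,0.09],
    [-0.098,0.022,0,0,0,0.09]
  ]
}}

```text
clock: 13.98
tcp_pos: [531.7, -99.6, 160.7]
eef_rot: [166.9, 5.7, -86.1]
contact_force: [1.0, -6.6, 1.7]
grip_width: 0.5
gripper_force: 3.3
```

```bash
python3 st.py 2; python3 plan.py 0.378 32.8 7.2 10
```

```text
t 14.03 F [ 6.14  0.85 -3.27] sd [0.29 0.87 0.88] p 30.7 q_arm 0.390 q_tool 0.378 post [-218.8 -172.3   58.4] out 269.3 behind(q=0) -36.9
a [np.float64(0.111), np.float64(0.109), np.float64(0.109), np.float64(0.109), np.float64(0.11), np.float64(0.112), np.float64(0.113), np.float64(0.115), np.float64(0.117), np.float64(0.119)] sum 1.124 end q 0.497 p 34.3 turn units/row 0.099
G 6.4 end q 0.502 p 33.1
G 7.7 end q 0.495 p 35.0
```

```bash
python3 plan.py 0.386 31.5 7.0 12
```

```text
a [np.float64(0.123), np.float64(0.119), np.float64(0.116), np.float64(0.115), np.float64(0.115), np.float64(0.116), np.float64(0.117), np.float64(0.119), np.float64(0.121), np.float64(0.123), np.float64(0.125), np.float64(0.127)] sum 1.436 end q 0.535 p 34.3 turn units/row 0.104
G 6.2 end q 0.539 p 33.2
G 7.5 end q 0.532 p 35.1
```

{"fn": "arm_command", "kwargs": {
  "steps": [
    [-0.13,0.029,0,0,0,0.109],
    [-0.12,0.029,0,0,0,0.109],
    [-0.117,0.029,0,0,0,0.109],
    [-0.116,0.029,0,0,0,0.109],
    [-0.116,0.029,0,0,0,0.109],
    [-0.117,0.029,0,0,0,0.109],
    [-0.118,0.029,0,0,0,0.109],
    [-0.119,0.029,0,0,0,0.109],
    [-0.121,0.029,0,0,0,0.109],
    [-0.123,0.029,0,0,0,0.109],
    [-0.125,0.029,0,0,0,0.109],
    [-0.127,0.029,0,0,0,0.109]
  ]
}}

```text
clock: 15.03
tcp_pos: [521.5, -56.6, 166.7]
eef_rot: [166.2, 3.6, -94.9]
contact_force: [2.0, -7.4, 2.7]
grip_width: 0.8
gripper_force: 3.3
```

```bash
python3 st.py 2; python3 plan.py 0.540 32.5 7.0 12
```

```text
t 15.08 F [ 6.32 -0.03 -3.92] sd [0.72 1.74 0.27] p 31.6 q_arm 0.547 q_tool 0.535 post [-243.6 -135.1   58.3] out 269.7 behind(q=0) -80.6
a [np.float64(0.142), np.float64(0.141), np.float64(0.14), np.float64(0.141), np.float64(0.142), np.float64(0.144), np.float64(0.147), np.float64(0.149), np.float64(0.152), np.float64(0.154), np.float64(0.157), np.float64(0.16)] sum 1.769 end q 0.730 p 34.2 turn units/row 0.132
G 6.2 end q 0.732 p 33.7
G 7.5 end q 0.729 p 34.6
```

{"fn": "arm_command", "kwargs": {
  "steps": [
    [-0.15,0.036,0,0,0,0.137],
    [-0.145,0.036,0,0,0,0.137],
    [-0.142,0.036,0,0,0,0.137],
    [-0.142,0.036,0,0,0,0.137],
    [-0.143,0.036,0,0,0,0.137],
    [-0.145,0.036,0,0,0,0.137],
    [-0.147,0.036,0,0,0,0.137],
    [-0.149,0.036,0,0,0,0.137],
    [-0.152,0.036,0,0,0,0.137],
    [-0.154,0.036,0,0,0,0.137],
    [-0.157,0.036,0,0,0,0.137],
    [-0.16,0.036,0,0,0,0.137]
  ]
}}

```text
clock: 16.08
tcp_pos: [518.1, -2.1, 172.1]
eef_rot: [165.7, 0.8, -105.8]
contact_force: [0.5, -7.9, 2.5]
grip_width: 0.6
gripper_force: 3.2
```

```bash
python3 st.py 2; python3 plan.py 0.742 32 7.0 12
```

```text
t 16.13 F [ 6.13 -0.18 -3.46] sd [1.33 1.72 0.32] p 30.7 q_arm 0.747 q_tool 0.732 post [-265.8  -84.8   58.2] out 269.9 behind(q=0) -131.6
a [np.float64(0.181), np.float64(0.179), np.float64(0.179), np.float64(0.18), np.float64(0.182), np.float64(0.184), np.float64(0.187), np.float64(0.19), np.float64(0.194), np.float64(0.197), np.float64(0.201), np.float64(0.205)] sum 2.259 end q 0.985 p 34.2 turn units/row 0.169
G 6.2 end q 0.984 p 34.5
G 7.5 end q 0.986 p 34.0
```

{"fn": "arm_command", "kwargs": {
  "steps": [
    [-0.2,0.047,0,0,0,0.178],
    [-0.19,0.047,0,0,0,0.178],
    [-0.183,0.047,0,0,0,0.178],
    [-0.182,0.047,0,0,0,0.178],
    [-0.183,0.047,0,0,0,0.178],
    [-0.185,0.047,0,0,0,0.178],
    [-0.188,0.047,0,0,0,0.178],
    [-0.191,0.047,0,0,0,0.178],
    [-0.195,0.047,0,0,0,0.178],
    [-0.198,0.047,0,0,0,0.178],
    [-0.202,0.047,0,0,0,0.178],
    [-0.205,0.047,0,0,0,0.178]
  ]
}}

```text
clock: 17.13
tcp_pos: [528.9, 67.7, 175.1]
eef_rot: [165.9, -2.9, -120.1]
contact_force: [-0.4, -7.4, 3.0]
grip_width: 0.3
gripper_force: 3.1
```

```bash
python3 st.py 1; python3 plan.py 0.988 34.5 7.0 12;python3 plan.py 0.988 32.5 7.0 12
```

```text
t 17.13 F [ 6.73 -2.58 -3.42] sd [0. 0. 0.] p 33.6 q_arm 0.988 q_tool 0.988 post [-279.2  -15.8   57.9] out 271.3 behind(q=0) -189.3
a [np.float64(0.207), np.float64(0.212), np.float64(0.217), np.float64(0.221), np.float64(0.225), np.float64(0.23), np.float64(0.234), np.float64(0.239), np.float64(0.243), np.float64(0.248), np.float64(0.252), np.float64(0.257)] sum 2.785 end q 1.299 p 34.2 turn units/row 0.216
G 6.2 end q 1.294 p 35.5
G 7.5 end q 1.302 p 33.3
a [np.float64(0.221), np.float64(0.221), np.float64(0.222), np.float64(0.225), np.float64(0.228), np.float64(0.231), np.float64(0.235), np.float64(0.239), np.float64(0.243), np.float64(0.247), np.float64(0.252), np.float64(0.256)] sum 2.82 end q 1.295 p 34.1 turn units/row 0.213
G 6.2 end q 1.290 p 35.4
G 7.5 end q 1.298 p 33.3
```

{"fn": "arm_command", "kwargs": {
  "steps": [
    [-0.214,0.052,0,0,0,0.21],
    [-0.216,0.052,0,0,0,0.21],
    [-0.219,0.052,0,0,0,0.21],
    [-0.223,0.052,0,0,0,0.215],
    [-0.227,0.052,0,0,0,0.215],
    [-0.23,0.052,0,0,0,0.215],
    [-0.235,0.052,0,0,0,0.215],
    [-0.239,0.052,0,0,0,0.215],
    [-0.243,0.052,0,0,0,0.215],
    [-0.248,0.052,0,0,0,0.215]
  ]
}}

```text
clock: 17.97
tcp_pos: [556.7, 132.3, 173.6]
eef_rot: [167.0, -6.4, -134.3]
contact_force: [-4.3, -4.0, 5.5]
grip_width: 0.3
gripper_force: 3.2
```

```bash
python3 st.py 1; python3 plan.py 1.241 34.3 7.0 10;python3 plan.py 1.246 32.5 7.0 10
```

```text
t 17.97 F [ 6.45  1.34 -4.64] sd [0. 0. 0.] p 32.3 q_arm 1.245 q_tool 1.244 post [-274.5   54.4   57.4] out 271.2 behind(q=0) -234.8
a [np.float64(0.251), np.float64(0.256), np.float64(0.26), np.float64(0.265), np.float64(0.27), np.float64(0.274), np.float64(0.279), np.float64(0.283), np.float64(0.288), np.float64(0.292)] sum 2.718 end q 1.544 p 34.1 turn units/row 0.252
G 6.2 end q 1.537 p 36.1
G 7.5 end q 1.548 p 32.9
a [np.float64(0.264), np.float64(0.265), np.float64(0.266), np.float64(0.269), np.float64(0.273), np.float64(0.276), np.float64(0.28), np.float64(0.285), np.float64(0.289), np.float64(0.293)] sum 2.76 end q 1.547 p 34.1 turn units/row 0.251
G 6.2 end q 1.540 p 36.0
G 7.5 end q 1.551 p 32.9
```

{"fn": "arm_command", "kwargs": {
  "steps": [
    [-0.262,0.062,0,0,0,0.25],
    [-0.264,0.062,0,0,0,0.25],
    [-0.266,0.062,0,0,0,0.25],
    [-0.269,0.062,0,0,0,0.25],
    [-0.272,0.062,0,0,0,0.25],
    [-0.276,0.062,0,0,0,0.25],
    [-0.28,0.062,0,0,0,0.25],
    [-0.28,0.062,0,0,0,0.25],
    [-0.15,0.04,0,0,0,0.2],
    [-0.05,0.02,0,0,0,0.1],
    [0,0,0,0,0,0],
    [0,0,0,0,0,0],
    [0,0,0,0,0,0],
    [0,0,0,0,0,0]
  ]
}}

```text
clock: 19.13
tcp_pos: [603.4, 189.9, 167.4]
eef_rot: [169.2, -9.4, -149.9]
contact_force: [-1.3, 0.2, 0.3]
grip_width: 0.5
gripper_force: 0.8
```

```bash
python3 st.py 8
```

```text
t 19.48 F [1.19 0.69 0.96] sd [0.26 0.4  0.5 ] p 5.9 q_arm 1.614 q_tool 1.519 post [-248.9  124.4   57.8] out 261.3 behind(q=0) -265.2
```

{"fn": "arm_command", "kwargs": {
  "steps": [
    [0.2,0,0,0,0,0],
    [0.4,0,0,0,0,0],
    [0.5,0,0,0,0,0],
    [0.5,0,0,0,0,0],
    [0.4,0,0,0,0,0],
    [0,0,-0.5,0,0,0],
    [0,0,-0.8,0,0,0],
    [0,0,-0.8,0,0,0],
    [0,0,-0.8,0,0,0],
    [0,0,-0.8,0,0,0],
    [0.8,0,-0.3,0,0,0],
    [0.8,0,0,0,0,0],
    [0.8,0,0,0,0,0],
    [0.8,0,0,0,0,0],
    [0,0,0,0,0,0],
    [0,0,0,0,0,0],
    [0,0,0,0,0,0],
    [0,0,0,0,0,0]
  ]
}}

```text
clock: 20.98
tcp_pos: [498.8, 103.3, 309.2]
eef_rot: [169.2, -9.4, -150.0]
contact_force: [0.8, 0.0, 0.1]
grip_width: 0.4
gripper_force: 0.0
```

Run:
```python
from geo import *
from rig import grab_frame
import cv2
a=grab_frame("top")[115:265,150:350,::-1];b=grab_frame("scene")[120:270,260:460,::-1]
cv2.imwrite("pics/e1.png",cv2.hconcat([cv2.resize(x,(400,300),interpolation=cv2.INTER_CUBIC) for x in(a,b)]))
for q in(1.5,1.6):
  for o in(315,225):
    X=pt(J,q,o,84,100);print(q,((proj(T,X)-[150,115])*2).round(),((proj(S,X)-[260,120])*2).round()+[400,0])
```

```text
1.5 [182. 171.] [653.  88.]
1.5 [227. 147.] [618. 127.]
1.6 [169. 158.] [671.  97.]
1.6 [216. 138.] [632. 133.]
```

View pics/e1.png

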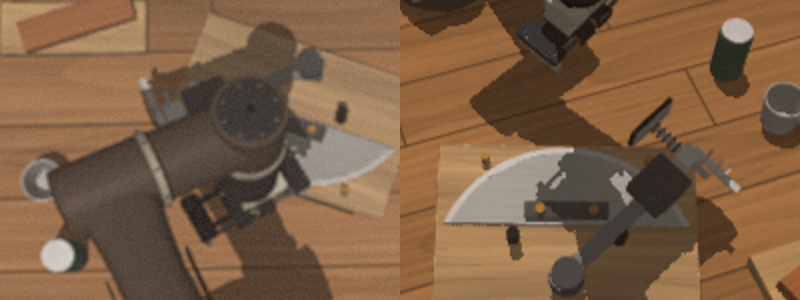

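The arm rests by the left stop: in the scene half the pad's top edge runs from about (672,98) to (632,140), which fits 1.6 rad. The hand is clear, and the can and tin are where they stood.

```bash
python3 -c "
from rig import workorder;print(workorder.close_job())"
```

```text
the job is handed in; nothing more can be done
None
```

I handed the job in with the honing stroke done: the arm rests at the left stop and the hand is clear. By force readings at stops along the stroke and the drag model between them, the pad stayed between the marks from pin to pin. The can and tin are where they stood, and the hand went nowhere near the brush; the verdict was not shown.

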